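# Reset the pull-to-turn gap dial of a jeweller's rolling mill

## Task

Set the gap dial on top of the rolling mill to the tall marker pin: pull the dial up to unlock it, turn its pointer to the tall pin, feel for the notch close by, push the dial fully home in that notch and let go. The key under the dial is delicate: never turn the dial while it is locked and never force it down where it does not want to go. Leave the jar, the mandrel, the hammer and the loose ring on the mill as they are.

Things in the scene. Friction and masses are not known exactly. Their poses are not given: they have to be found in the camera images.
- dial_lift (a joint): How far the dial is pulled up, m: 0 = fully home, 0.016 = upper stop. Drag of 4 N (the dial weighs 1.5 N) holds it at any height, so it does not drop by itself: moving it takes about 5.5 N upward or 2.5 N downward. The key is clear of all notches above 0.008. With the key on solid metal between notches the dial cannot go below 0.004, and the key's spring lifts it a little when let go.
- dial (a joint): Turn of the dial, rad, counter-clockwise seen from above, 0 = pointer along the mill's x axis; range -1.7 to 1.7, friction 0.06 N m. Starts within 0.05 of 0, home and locked in a wide loose middle notch. That middle notch never reaches beyond 0.5 either way; between it and the pins' notches is solid metal.
- dial_grip (a point): Grip point on the dial's axis. The dial is black: a round skirt 80 mm across, and on it an upright bar grip 46 mm long, 16 mm thick, 40 mm high. The point lies 15 mm below the bar's top, 25 mm above the skirt's upper face and, when home, 44 mm above the mill's top plate. x runs along the bar towards the pointer, z up: pinch the bar across y from above. Turns and rises with the dial.
- pointer_tip (a point): Tip of the thin steel pointer on the dial's skirt, in line with the bar, 56 mm from the axis and 15.5 mm above the mill's top plate when home.
- key: Steel key 6 mm wide under the skirt, 32 mm from the axis, in line with the pointer; its origin lies on the axis. It drops into notches of a brass ring hidden under the skirt; the rest of the ring is flat solid metal 8 mm above the key's home height. The key is sprung: it gives way upward up to 4 mm, at 2 N to begin with plus 1.5 N per mm.
- tall_pin: Tall marker pin: steel, 8 mm thick, 40 mm high, a 12 mm ball on top; fixed on the top plate 74 mm from the dial's axis, 0.873 rad left or right of the mill's x axis (exchanged with the short pin at random). Origin at its foot. Its notch is snug (1 mm or 0.03 rad free each side of the key) and NOT exactly at the pin: up to 0.22 rad to either side, seen from the axis.
- short_pin: Short marker pin: a plain steel stub 8 mm thick, 11 mm high, at the mirror place. Origin at its foot. It has a like notch, which is the wrong one. Both notches are shifted the same way round.
- mill: The fixed grey rolling mill: base 200 x 170 mm, two rollers, top plate 175 x 170 mm at 165 mm above the bench, crank on its left (+y) side reaching 180 mm from the axis, below 75 mm height. Origin on the bench under the dial's axis; x towards the pins' side, z up.
- ring_blank: Loose brass ring 22 mm across, 6 mm high, lying on the mill's top plate at its near right corner. Leave it.
- jar: Small amber glass jar, 52 mm across, 60 mm high, on the bench near the mill. Leave it.
- mandrel: Steel ring mandrel, an upright cone 130 mm high on a 64 mm foot, on the bench near the mill. Leave it.
- hammer: Hammer 220 mm long lying on the bench at the mill's right. Leave it.

How it is judged (in metres and radians):
On the way, in this order (a step that is already met when the one before it is completed fails the run):
1. the dial is pulled up clear of its notch (value of joint dial_lift above 0.009 m), for 0.2 s.
2. still unlocked (above 4 mm), the dial is turned until its pointer stands near the tall pin (value of joint dial_lift above 0.0035 m and horizontal distance between pointer_tip and tall_pin below 0.03 m), for 0.1 s.
At the end, for the whole second after the job is handed in: The dial is home in the tall pin's notch: pushed down to within 2.5 mm of its lower stop, pointer tip within 30 mm (horizontally) of the tall pin's foot, dial at rest (value of joint dial_lift below 0.0025 m and horizontal distance between pointer_tip and tall_pin below 0.03 m and velocity of joint dial between -0.05 and 0.05 rad/s and velocity of joint dial_lift between -0.01 and 0.01 m/s); the robot touches nothing.
It fails at once if the key is forced against the notched ring with more than 20 N (turned while locked, or pushed hard onto solid metal) (contact force between key and anything else above 20 N).
It fails at once if the jar, mandrel, hammer or loose ring is moved more than 15 mm (distance of any of jar, mandrel, hammer, ring_blank from where it was at the start of the episode above 0.015 m).
It also fails if it takes over 51 s, if anything falls off the work surface, if the arm or the gripper's body presses on something with over 40 N, if the wrist force passes 120 N, or if a joint passes its speed limit or range.

## Robot

A 6-joint arm with a two-finger parallel gripper is mounted at the origin on the work surface. World frame = base frame: x ahead of the robot, y to its left, z up, the work surface at z = 0. Lengths are in mm, angles in degrees, forces in N, time in s.
With the tool pointing down it reaches from about 300 to 850 mm from the base axis. Payload 4.2 kg.
Tool frame: the origin (TCP) lies at the centre of the arm's flange, where the gripper is bolted on; the fingertips stand 191 mm ahead of it and the grasp point (between the pads) lies 172 mm ahead of it; y points along the fingers, x is the direction in which the jaws open and shut, and the axes are right-handed (so a half turn about y gives the same grasp; the last joint's range is limited). The gripper opens to 91 mm and grips with 3 to 60 N. Pads are 32 mm wide; open, the fingers measure 118 mm over their backs; the gripper's body (76 mm by 178 mm) begins 60 mm behind the grasp point.
Start: joints at [-67.724, 18.312, 89.639, -0, 72.044, -1.146], TCP at [228.565, -527.618, 404.776] pointing down, gripper open.
Joint ranges: [-177.97, 177.97], [-48.28, 115.42], [12.27, 149.76], [-77.06, 257.06], [2.81, 150.46], [-146.56, 146.56]. Speed limits (degrees/s): [147.25, 147.25, 180, 180, 180, 180].

## Interface

Orientations are given as [roll, pitch, yaw] about the fixed x, y, z axes, in that order (R = Rz(yaw) Ry(pitch) Rx(roll)).
In Python, from workcell import env gives the robot as it stands.
- The arm moves only by the tool carry_out, never from a script. Its argument "increments" is a list of rows, each a list of 3 entries, a list of its own where there are three numbers: the turn, a rotation vector about the tool's x, y, z in rad, then the shift along the tool's x, y, z in mm, then the closure, from 0 (fully open) to 1 (shut). In form: [[[wx, wy, wz], [dx, dy, dz], claw], ...]. A call has 1 to 10 rows; each row is the pose to reach, as a shift and turn from the pose commanded when the call began, along the tool's axes at that moment; what a row does not reach only later rows make up. A row lasts 1/12 s, in which the tool goes at most 41.7 mm and 7.16 degrees, less where a joint would pass 70% of its speed; a pose out of reach is approached as far as the arm can. A call with a gripper value outside its range is refused whole. The fingers move at their own pace and stop on an object; "force" is the grip in N (left out, the last holds). Time passes only in rows, so rows that repeat a pose let the fingers close. It gives the time, the measured TCP pose, the force and the opening at its end, in the units of the state.
- env.state(): the state, without advancing time (a new reading comes with each control period).
- env.grab_frame(name): name is "scene" or "top" or "wrist"; returns a dict with "frame" (400x640x3 uint8, blue, green, red), "z_map" (400x640 float32, mm along the optical axis (not along the pixel's ray), 0 where there is no reading), "camera_matrix" (3x3 intrinsics, pixels), "rvec" (rotation vector, rad) and "tvec" (3), from world to camera coordinates, as OpenCV has them; the wrist camera has in their place "hand_eye" (4x4, takes a point from camera to tool coordinates, whose origin is the TCP and whose axes are the tool frame's). Camera axes: x right, y down, z forward; pixel columns grow to the right and rows downward; lengths in mm; the calibration is good to about 2 mm. A picture is of the moment at which its call begins: read the wrist's pose just before it.
- env.job_done(): hands the job in, once; it reports no verdict.
The state is a dict: "time_s": time; "qpos": joint angles; "qvel": joint speeds; "effort": joint torques, N m; "ee_pos": TCP position; "ee_rot": TCP orientation; "force": force on the tool from outside, world axes, zero at the start; "torque": the same for the moment, N m; "gripper_width": finger opening in mm.
Only numpy, scipy, OpenCV 4.12 (cv2) and the standard library are available. Lean on these libraries where they do the work, as an engineer would, in place of code of your own. Each camera call takes 0.05 s, during which the arm holds its last target. There are 200 camera calls.

## Working session

There is one attempt and no reset: what is moved stays moved. The work goes in short steps, Python scripts to look and compute and a tool call to move; the robot and the scene stay as the last step left them, time stands still between calls to the robot, and variables do not carry over. Pictures are saved under pics/ and viewed, about 8 in all and at most 12, crops included, and the job is handed in when it is done.

Besides the shell and the picture viewer there is one more tool, called after "Emit:" as name(argument=value, ...), one argument or row to a line, values as JSON. carry_out: Moves the arm, as the interface text tells. Its arguments: {"type":"object","properties":{"increments":{"type":"array","items":{"type":"array"}},"force":{"type":"number"}},"required":["increments"]}

```bash
mkdir -p pics; ls
python3 - <<'E'
from workcell import env
import cv2,numpy as np
print(env.state())
for n in("top","scene"):
    f=env.grab_frame(n); cv2.imwrite(f"pics/{n}0.png",f["frame"]); np.savez(f"{n}0.npz",**f)
    print(n,f["camera_matrix"].tolist(),f["rvec"],f["tvec"])
E
```

```text
pics
{'time_s': 0.0, 'qpos': array([-6.77239414e+01,  1.83514226e+01,  8.97069901e+01, -1.69656740e-04,
        7.20438523e+01, -1.14589063e+00]), 'qvel': array([-0.03571655,  0.04617383, -0.03573953, -0.02519019,  0.04464234,
       -0.0100492 ]), 'effort': array([-1.62770622e-03, -4.12451220e+01, -2.31972992e+01,  7.24342908e-02,
        4.57026763e-02, -1.48887389e-04]), 'ee_pos': array([ 228.49780692, -527.46264265,  403.9182149 ]), 'ee_rot': array([-89.99811615,   0.10224779, -66.57799667]), 'force': array([1.03123767, 0.70421613, 0.87738007]), 'torque': array([0.021963  , 0.00815693, 0.01196065]), 'gripper_width': 91.27373107983058}
top [[399.9858311383946, 0.0, 331.1586713718206], [0.0, 399.9858311383946, 197.6657154587954], [0.0, 0.0, 1.0]] [ 2.22312887 -2.19918235  0.07149876] [ -8.49174393 624.96393086 947.60743944]
scene [[463.13157766636294, 0.0, 314.93196305560247], [0.0, 463.13157766636294, 195.6603524225007], [0.0, 0.0, 1.0]] [ 1.60970922  2.0420867  -0.7897097 ] [ 137.69552148 -374.01070525 1405.40469708]
```

View pics/top0.png

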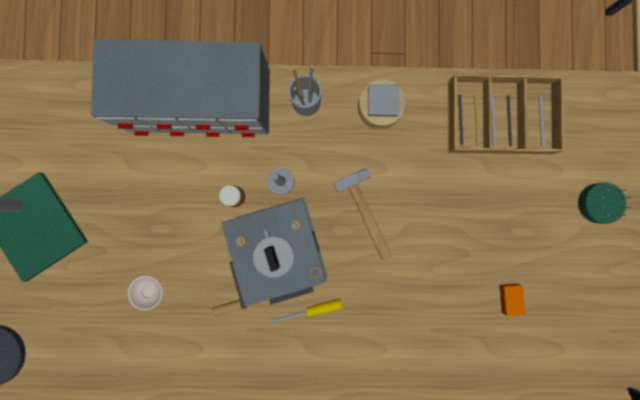

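View pics/scene0.png

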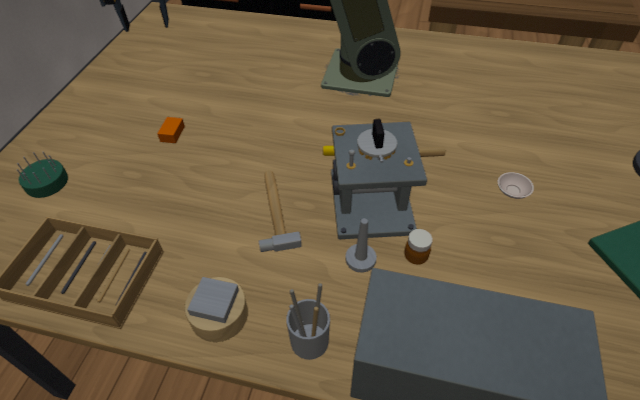

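Run:
```python
import cv2,numpy as np
a=cv2.imread("pics/top0.png")[190:310,215:335]; b=cv2.imread("pics/scene0.png")[105:225,320:440]
r=lambda i:cv2.resize(i,(400,400),interpolation=cv2.INTER_CUBIC)
cv2.imwrite("pics/crop1.png",np.hstack([r(a),r(b)]))
for n in("top","scene"):
    f=np.load(n+"0.npz");R=cv2.Rodrigues(f["rvec"])[0];print(n,-R.T@f["tvec"].ravel());print(R.round(3))
```

```text
top [584.55894069  19.81417683 972.88752028]
[[ 0.01  -1.     0.023]
 [-0.999 -0.011 -0.042]
 [ 0.042 -0.022 -0.999]]
scene [1203.60589868  173.25612863  809.5193521 ]
[[-0.241  0.97  -0.02 ]
 [ 0.731  0.168 -0.661]
 [-0.638 -0.174 -0.75 ]]
```

View pics/crop1.png

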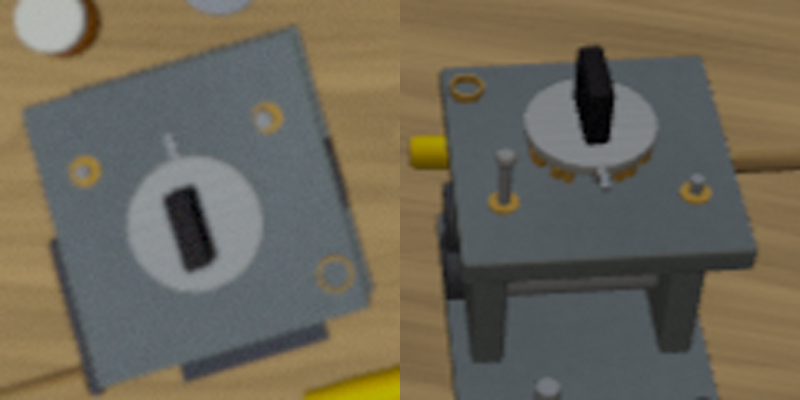

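```bash
cat > h.py <<'E'
import cv2,numpy as np
def ray(f,u,v,z):
    R=cv2.Rodrigues(f["rvec"])[0];c=-R.T@np.ravel(f["tvec"])
    d=R.T@np.linalg.solve(f["camera_matrix"],[u,v,1.]);return c+d*(z-c[2])/d[2]
def blobs(m,lo,off=(0,0)):
    n,_,s,c=cv2.connectedComponentsWithStats(m.astype(np.uint8));return [(s[i,4],c[i]+off) for i in range(1,n) if s[i,4]>=lo]
E
python3 - <<'E'
from h import *
for nm,(x0,y0,x1,y1) in dict(top=(222,198,326,300),scene=(332,118,425,185)).items():
    f=np.load(nm+"0.npz");im=f["frame"][y0:y1,x0:x1];h=cv2.cvtColor(im,cv2.COLOR_BGR2HSV);H,S,V=cv2.split(h)
    gold=(S>110)&(H>8)&(H<30)&(V>70)
    for a,c in blobs(gold,5,(x0,y0)): print(nm,"gold",a,c.round(1),ray(f,*c,166).round(1))
    for a,c in blobs(V<45,20,(x0,y0)): print(nm,"black",a,c.round(1),ray(f,*c,224).round(1))
    sk=((S<40)&(V>120))
    for a,c in blobs(sk,100,(x0,y0)): print(nm,"skirt",a,c.round(1),ray(f,*c,184).round(1))
    # fill skirt: ellipse via hull
    m=cv2.morphologyEx(sk.astype(np.uint8),cv2.MORPH_OPEN,np.ones((5,5)))
    cs=max(cv2.findContours(m,0,2)[0],key=cv2.contourArea);e=cv2.fitEllipse(cv2.convexHull(cs));c=np.add(e[0],(x0,y0));print("ell",e[1],c,ray(f,*c,184).round(1))
    print("z skirt depth",f["z_map"][int(c[1])+ (0 if nm=='scene' else 0),int(c[0])+12])
E
```

```text
top gold 155 [244.1 203.6] [604.7 176.4 166. ]
top gold 141 [270.7 201.1] [610.4 123.3 166. ]
top gold 123 [315.7 202.6] [608.3  32.7 166. ]
top gold 6 [223.  206.8] [597.7 218.4 166. ]
top gold 5 [316.6 208. ] [597.4  30.8 166. ]
top gold 5 [246.4 210.8] [590.3 171.6 166. ]
top gold 23 [236.4 212.5] [586.6 191.4 166. ]
top gold 5 [226.8 214.6] [582.2 210.5 166. ]
top gold 145 [319.7 226.2] [560.8  24.2 166. ]
top gold 20 [296.6 224. ] [564.8  70.7 166. ]
top gold 36 [241.2 240.8] [530.1 180.7 166. ]
top gold 21 [322.4 247.4] [518.4  18.2 166. ]
top gold 5 [222.6 248.2] [515.1 217.5 166. ]
top gold 12 [226.  261.8] [488.3 210.1 166. ]
top gold 82 [228.6 283.6] [445.1 204.  166. ]
top gold 10 [323.6 287.8] [438.  15. 166.]
top gold 10 [316.9 287.6] [438.3  28.4 166. ]
top gold 25 [225.6 293.2] [426.1 209.7 166. ]
top gold 8 [316.6 294.8] [424.2  28.7 166. ]
top gold 19 [321.8 296.8] [420.1  18.4 166. ]
top gold 6 [234.8 298.3] [416.2 191.1 166. ]
top gold 8 [310.5 298.4] [416.9  40.9 166. ]
top gold 5 [222.8 298.6] [415.5 214.9 166. ]
top black 180 [271.8 257.8] [503.1 112.1 224. ]
to
[... 157 characters left out ...]
81335449] [500.7 115.  184. ]
z skirt depth 782.58203
scene gold 43 [339.4 131.3] [468.9  30.9 166. ]
scene gold 30 [332.8 150.9] [530.8  30.4 166. ]
scene gold 34 [421.9 151.9] [494.1 205.4 166. ]
scene gold 12 [360.9 152.5] [522.9  86.6 166. ]
scene gold 19 [368.1 156.9] [532.4 102.8 166. ]
scene gold 16 [387.1 156.6] [523.2 139.4 166. ]
scene gold 36 [408.  162.9] [531.9 181.9 166. ]
scene gold 32 [350.7 165.9] [565.   73.8 166. ]
scene black 257 [377.8 133.2] [524.5 116.3 224. ]
scene black 47 [334.6 176.6] [654.5  60.5 224. ]
scene skirt 558 [376.4 143. ] [508.1 114.1 184. ]
ell (24.7081298828125, 38.74677276611328) [376.77527237 141.66142464] [504.  114.3 184. ]
z skirt depth 926.05804
```

```bash
cat >> h.py <<'E'
from scipy.spatial.transform import Rotation as Ro
def rel(s,x,y,z,yaw):
    "shift (mm) and turn (rad) in tool axes from the pose now to TCP x,y,z, yaw, pointing down"
    R=Ro.from_euler("xyz",s["ee_rot"],degrees=True);T=Ro.from_euler("xyz",[-90,0,yaw],degrees=True)
    print("turn",(R.inv()*T).as_rotvec().round(4),"shift",R.inv().apply(np.array([x,y,z])-s["ee_pos"]).round(1))
E
python3 - <<'E'
from h import *
from workcell import env
s=env.state();rel(s,500,113,490,107); rel(s,350,-240,500,20)
E
```

```text
turn [-2.4000e-03 -3.0295e+00 -1.0000e-04] shift [-479.9  -85.2  503.7]
turn [-1.2000e-03 -1.5111e+00 -1.3000e-03] shift [-215.6  -95.7  225.8]
```

Emit:
carry_out(
  increments=[
    [[0,-0.12,0],[0,-40,0],0],
    [[0,-0.24,0],[-10,-80,10],0],
    [[0,-0.36,0],[-38,-96,40],0],
    [[0,-0.48,0],[-66,-96,69],0],
    [[0,-0.6,0],[-94,-96,98],0],
    [[0,-0.72,0],[-122,-96,128],0],
    [[0,-0.84,0],[-150,-96,157],0],
    [[0,-0.96,0],[-178,-96,187],0],
    [[0,-1.08,0],[-206,-96,216],0],
    [[0,-1.2,0],[-230,-96,242],0],
  ],
  force=25,
)

```text
time_s: 0.93
ee_pos: [359.3, -218.0, 500.6]
ee_rot: [-90.0, 0.0, 2.5]
force: [0.9, 0.7, 0.0]
gripper_width: 91.1
```

Run:
```python
from h import *
from workcell import env
s=env.state();print(s["qpos"]);rel(s,500,113,490,107)
```

```text
[-3.28311666e+01  1.10715546e+00  9.73904267e+01  2.60007106e-02
  8.15238916e+01 -3.53627090e+01]
turn [-5.0000e-04 -1.8234e+00  5.0000e-04] shift [155.2  10.8 324.5]
```

Emit:
carry_out(
  increments=[
    [[0,-0.12,0],[17,1,36],0],
    [[0,-0.24,0],[34,2,72],0],
    [[0,-0.36,0],[51,4,108],0],
    [[0,-0.48,0],[68,6,144],0],
    [[0,-0.6,0],[85,8,180],0],
    [[0,-0.72,0],[102,10,216],0],
    [[0,-0.84,0],[119,10,252],0],
    [[0,-0.96,0],[136,10,288],0],
    [[0,-1.08,0],[150,10,316],0],
    [[0,-1.2,0],[155,10,324],0],
  ],
)

```text
time_s: 1.77
ee_pos: [503.0, 113.1, 489.8]
ee_rot: [-89.9, -0.1, 71.5]
force: [-0.3, -1.1, -0.1]
gripper_width: 91.1
```

Run:
```python
from h import *
from workcell import env
s=env.state();print(s["qpos"]);rel(s,500,113,490,107)
```

```text
[ 11.36592728  10.41906094  88.24429564   0.10047826  81.3610015
 -60.1487554 ]
turn [-0.0008 -0.6196  0.0016] shift [-1.  -0.2  2.8]
```

Emit:
carry_out(
  increments=[
    [[0,-0.12,0],[0,0,0],0],
    [[0,-0.24,0],[0,0,0],0],
    [[0,-0.36,0],[0,0,0],0],
    [[0,-0.48,0],[0,0,0],0],
    [[0,-0.6,0],[0,0,0],0],
    [[0,-0.62,0],[0,0,0],0],
    [[0,-0.62,0],[0,0,0],0],
    [[0,-0.62,0],[0,0,0],0],
  ],
)

```text
time_s: 2.43
ee_pos: [501.7, 109.3, 490.5]
ee_rot: [-90.0, 0.0, 106.3]
force: [0.7, -0.2, -0.4]
gripper_width: 91.0
```

Run:
```python
from h import *
from workcell import env
s=env.state();f=env.grab_frame("wrist");print(s["ee_pos"],s["ee_rot"],f["hand_eye"].round(3).tolist(),f["camera_matrix"].tolist())
cv2.imwrite("pics/w1.png",f["frame"]);np.savez("w1.npz",p=s["ee_pos"],r=s["ee_rot"],**f)
```

```text
[501.73696365 109.26740123 490.53884974] [-8.99745226e+01  1.70334058e-03  1.06315267e+02] [[1.0, -0.001, -0.001, -0.308], [0.0, -0.26, 0.966, 18.842], [-0.001, -0.966, -0.26, 73.982], [0.0, 0.0, 0.0, 1.0]] [[281.1193416999793, 0.0, 316.6667188442807], [0.0, 281.1193416999793, 199.77977725246083], [0.0, 0.0, 1.0]]
```

View pics/w1.png

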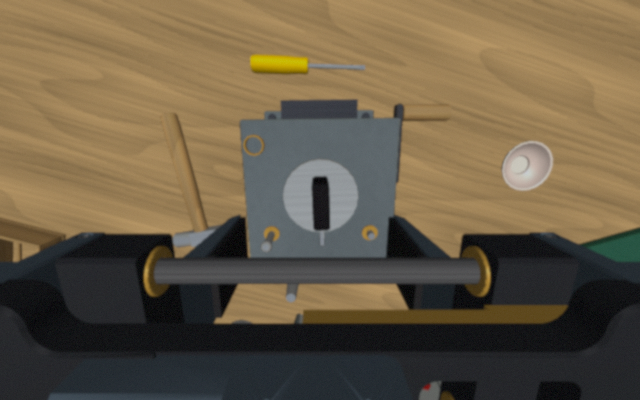

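```bash
cat >> h.py <<'E'
def wray(f,p,r,u,v,z):
    M=f["hand_eye"];R=Ro.from_euler("xyz",r,degrees=True)
    d=R.apply(M[:3,:3]@np.linalg.solve(f["camera_matrix"],[u,v,1.]));c=p+R.apply(M[:3,3]);return c+d*(z-c[2])/d[2]
E
python3 - <<'E'
from h import *
f=np.load("w1.npz");x0,y0,x1,y1=248,125,390,250;im=f["frame"][y0:y1,x0:x1];H,S,V=cv2.split(cv2.cvtColor(im,cv2.COLOR_BGR2HSV))
W=lambda c,z:wray(f,f["p"],f["r"],*c,z).round(1)
for a,c in blobs((S>110)&(H>8)&(H<30)&(V>60),8,(x0,y0)): print("gold",a,c.round(1),W(c,166))
m=cv2.morphologyEx(((S<45)&(V>110)).astype(np.uint8),cv2.MORPH_OPEN,np.ones((5,5)))
cs=max(cv2.findContours(m,0,2)[0],key=cv2.contourArea);e=cv2.fitEllipse(cv2.convexHull(cs));c=np.add(e[0],(x0,y0));print("skirt",e[1],c,W(c,184))
b=(V<45);n,l,s,cc=cv2.connectedComponentsWithStats(b.astype(np.uint8))
i=1+np.argmin(np.hypot(*(cc[1:]+[x0,y0]-[320,203]).T)+ (s[1:,4]<50)*1e3);print("bar",s[i]+[x0,y0,0,0,0],cc[i]+[x0,y0])
ys,xs=np.where(l==i)
for r in sorted(set(ys)):q=xs[ys==r];print(r+y0,q.min()+x0,q.max()+x0,end="; ")
Y,X=np.where((S<50)&(V>105));k=(Y+y0>236)&(Y+y0<246)&(abs(X+x0-322)<6);print("\nptr",X[k].mean()+x0,Y[k].mean()+y0,W((X[k].mean()+x0,Y[k].mean()+y0),180))
print(W((318,178),224),W((320,178),224))
for u in (312.5,328.5):print(W((u,184),224),end=" ")
z=f["z_map"];print(z[178:226:4,320],z[178:226:4,302])
E
```

```text
gold 63 [256.8 144.8] [469.3  32.5 166. ]
gold 110 [368.5 230.8] [528.8 179.3 166. ]
gold 112 [271.8 231.9] [561.5  71.9 166. ]
skirt (74.33161163330078, 77.82559204101562) [319.87075043 195.62992859] [499.9 111.7 184. ]
bar [313 178  16  51 730] [320.59863014 203.09178082]
178 315 325; 179 314 326; 180 314 326; 181 314 326; 182 313 326; 183 313 326; 184 313 327; 185 313 327; 186 313 327; 187 313 327; 188 313 327; 189 313 327; 190 313 327; 191 313 327; 192 313 327; 193 313 327; 194 313 327; 195 313 327; 196 314 327; 197 314 327; 198 314 327; 199 314 327; 200 314 327; 201 314 327; 202 314 327; 203 314 327; 204 314 327; 205 314 327; 206 314 327; 207 314 327; 208 314 328; 209 314 328; 210 314 328; 211 314 328; 212 314 328; 213 314 328; 214 314 328; 215 314 328; 216 314 328; 217 314 328; 218 314 328; 219 315 328; 220 315 328; 221 315 328; 222 315 328; 223 315 328; 224 315 328; 225 315 328; 226 315 328; 227 315 328; 228 315 327; 
ptr 321.7647058823529 240.72549019607843 [550.2 128.8 180. ]
[475.2 102.3 224. ] [474.7 104.  224. ]
[481.8  99.  224. ] [477.8 112.9 224. ] [273.0146  254.98297 252.0338  253.87239 253.7497  253.78581 255.43022
 257.1694  256.98883 259.1819  259.23343 261.57315] [290.39236 291.67957 293.21948 293.89362 294.21985 296.47473 296.72763
 298.23648 300.41724 300.29782 301.00888 302.87936]
```

Run:
```python
from h import *
from workcell import env
s=env.state();rel(s,499.8,111.7,383,108.5)
```

```text
turn [-0.0003 -0.0377 -0.    ] shift [  2.9 107.6   1.2]
```

Emit:
carry_out(
  increments=[
    [[0,-0.038,0],[3,20,1],0],
    [[0,-0.038,0],[3,40,1],0],
    [[0,-0.038,0],[3,60,1],0],
    [[0,-0.038,0],[3,75,1],0],
    [[0,-0.038,0],[3,87,1],0],
    [[0,-0.038,0],[3,95,1],0],
    [[0,-0.038,0],[3,101,1],0],
    [[0,-0.038,0],[3,105,1],0],
    [[0,-0.038,0],[3,107,1],0],
    [[0,-0.038,0],[3,107,1],0],
  ],
)

```text
time_s: 3.32
ee_pos: [500.0, 111.9, 383.8]
ee_rot: [-90.0, 0.0, 108.6]
force: [-0.1, -0.2, -0.2]
gripper_width: 91.0
```

Run:
```python
from h import *
from workcell import env
s=env.state();print(s["force"],s["torque"]);rel(s,499.8,111.7,383,108.5)
f=env.grab_frame("wrist");cv2.imwrite("pics/w2.png",f["frame"]);np.savez("w2.npz",p=s["ee_pos"],r=s["ee_rot"],**f)
W=lambda c,z:wray(f,s["ee_pos"],s["ee_rot"],*c,z).round(1)
```

```text
[-0.13860571 -0.24885078 -0.15457816] [ 0.13760094 -0.13966758  0.03863806]
turn [ 0.0002  0.0021 -0.0002] shift [-0.1  0.8  0.3]
```

View pics/w2.png

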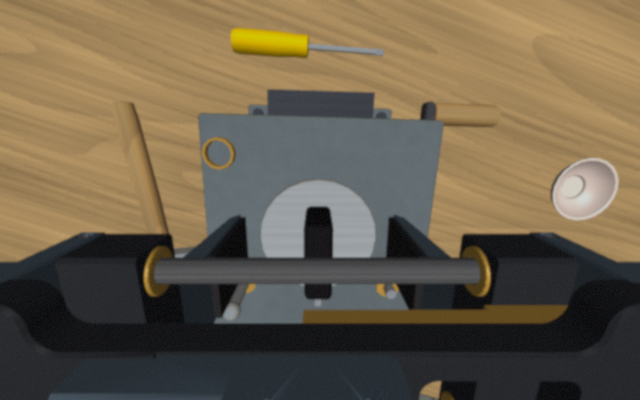

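Emit:
carry_out(
  increments=[
    [[0,0,0],[0.4,0.5,0],0.3],
    [[0,0,0],[0.4,0.5,0],0.5],
    [[0,0,0],[0.4,0.5,0],0.7],
    [[0,0,0],[0.4,0.5,0],0.8],
    [[0,0,0],[0.4,0.5,0],0.9],
    [[0,0,0],[0.4,0.5,0],1],
    [[0,0,0],[0.4,0.5,0],1],
    [[0,0,0],[0.4,0.5,0],1],
    [[0,0,0],[0.4,0.5,0],1],
    [[0,0,0],[0.4,0.5,0],1],
  ],
  force=25,
)

```text
time_s: 4.2
ee_pos: [499.8, 112.3, 383.2]
ee_rot: [-90.0, 0.0, 108.6]
force: [0.3, 0.0, -0.2]
gripper_width: 27.4
```

Run:
```python
from workcell import env
s=env.state();print(s)
```

```text
{'time_s': 4.2, 'qpos': array([ 1.13735362e+01,  1.35703210e+01,  9.96412879e+01, -6.21527668e-03,
        6.67914700e+01, -9.72577945e+01]), 'qvel': array([ 0.03513054,  0.08296145, -0.0068285 , -0.08733338, -0.03532026,
        0.03252133]), 'effort': array([-2.15134227e-03, -3.57118213e+01, -2.22557724e+01, -4.25213668e-02,
        7.27806520e-02,  2.63443544e-04]), 'ee_pos': array([499.84273717, 112.2613676 , 383.20489755]), 'ee_rot': array([-8.99962240e+01,  5.27742973e-03,  1.08633780e+02]), 'force': array([ 0.27372792,  0.00963933, -0.22068841]), 'torque': array([ 0.10337532, -0.12204831,  0.02539051]), 'gripper_width': 27.36652050945297}
```

Still closing (27 mm); hold on.

Emit:
carry_out(
  increments=[
    [[0,0,0],[0,0,0],1],
    [[0,0,0],[0,0,0],1],
    [[0,0,0],[0,0,0],1],
    [[0,0,0],[0,0,0],1],
    [[0,0,0],[0,0,0],1],
    [[0,0,0],[0,0,0],1],
  ],
  force=25,
)

```text
time_s: 4.7
ee_pos: [499.8, 112.4, 383.3]
ee_rot: [-90.0, -0.0, 108.6]
force: [-0.1, 1.1, 0.2]
gripper_width: 16.2
```

Emit:
carry_out(
  increments=[
    [[0,0,0],[0,-1,0],1],
    [[0,0,0],[0,-2,0],1],
    [[0,0,0],[0,-3,0],1],
    [[0,0,0],[0,-4,0],1],
    [[0,0,0],[0,-4,0],1],
  ],
)

```text
time_s: 5.12
ee_pos: [499.8, 112.3, 387.1]
ee_rot: [-90.0, -0.0, 108.6]
force: [0.5, 2.3, -5.5]
gripper_width: 16.2
```

Emit:
carry_out(
  increments=[
    [[0,0,0],[0,-2,0],1],
    [[0,0,0],[0,-4,0],1],
    [[0,0,0],[0,-6,0],1],
    [[0,0,0],[0,-8,0],1],
    [[0,0,0],[0,-8.5,0],1],
    [[0,0,0],[0,-8.5,0],1],
    [[0,0,0],[0,-8.5,0],1],
    [[0,0,0],[0,-8.5,0],1],
    [[0,0,0],[0,-8.5,0],1],
  ],
)

```text
time_s: 5.87
ee_pos: [499.7, 112.3, 396.1]
ee_rot: [-90.0, -0.0, 108.6]
force: [-1.1, 3.1, -1.1]
gripper_width: 15.8
```

Run:
```python
from workcell import env
import cv2,numpy as np
f=env.grab_frame("scene");cv2.imwrite("pics/s3.png",cv2.resize(f["frame"][85:205,320:440],(500,500),interpolation=cv2.INTER_CUBIC))
s=env.state();print(s["ee_pos"],s["force"],s["torque"])
```

```text
[499.73898415 112.33760598 396.13481711] [-1.17374998  2.55818774 -0.37861   ] [ 0.78692349  0.13129794 -0.04122712]
```

View pics/s3.png

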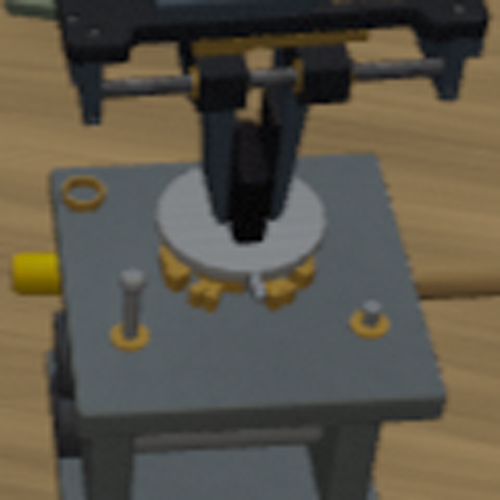

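Run:
```python
from h import *
from workcell import env
f=env.grab_frame("scene");np.savez("s3.npz",**f);x0,y0,x1,y1=355,142,400,162
H,S,V=cv2.split(cv2.cvtColor(f["frame"][y0:y1,x0:x1],cv2.COLOR_BGR2HSV))
for i in range(y1-y0):print(y0+i,"".join("#" if S[i,j]>110 else "+" if S[i,j]>80 else "." for j in range(x1-x0)))
# axis in the scene camera's frame from the pin rings
T=ray(f,350.7,165.9,166);P=ray(f,408,162.9,166);d=P-T;a=np.array([d[1],-d[0]])/np.hypot(*d[:2]);A=(T+P)[:2]/2-47.6*a
print(A,np.degrees(np.arctan2(a[1],a[0])),np.hypot(*d[:2]))
from workcell import env
R=cv2.Rodrigues(f["rvec"])[0]
for r in (36,):
  for t in np.arange(-1.3,1.31,.1):
    th=np.arctan2(a[1],a[0])+t;p=np.array([A[0]+r*np.cos(th),A[1]+r*np.sin(th),170.])
    q=cv2.projectPoints(p[None],f["rvec"],f["tvec"],f["camera_matrix"],None)[0].ravel();print(round(t,1),q.round(1),end="; ")
```

```text
142 .........................#...................
143 .............................................
144 ...+#........................................
145 ...+##.......................................
146 ...+###......................................
147 ...+####...............................#.....
148 ....#####+............................##.....
149 ....#######.........................####+....
150 ....#######.++.....................#####.....
151 ....######+..##+...............+..######.....
152 .....#####...#######++......+###########.....
153 .....#####+############+.....##########......
154 ......###.+############+.....#######.........
155 ..........+#######...........#######.........
156 ..........+#######...........#######.........
157 ..........#######............######..........
158 ...........+#+###............###.............
159 ..............+#+............................
160 .............................................
161 .............................................
[502.79868715 113.92852853] 17.023910393308647 112.94641994754517
-1.3 [359.6 150.6]; -1.2 [360.4 151.7]; -1.1 [361.3 152.8]; -1.0 [362.4 153.8]; -0.9 [363.6 154.8]; -0.8 [365.  155.7]; -0.7 [366.4 156.5]; -0.6 [368.  157.1]; -0.5 [369.7 157.7]; -0.4 [371.4 158.2]; -0.3 [373.2 158.5]; -0.2 [375.  158.8]; -0.1 [376.9 158.8]; 0.0 [378.7 158.8]; 0.1 [380.5 158.7]; 0.2 [382.3 158.4]; 0.3 [383.9 158. ]; 0.4 [385.6 157.4]; 0.5 [387.1 156.8]; 0.6 [388.4 156.1]; 0.7 [389.7 155.2]; 0.8 [390.8 154.3]; 0.9 [391.8 153.3]; 1.0 [392.6 152.3]; 1.1 [393.2 151.1]; 1.2 [393.7 150. ]; 1.3 [394.  148.8];
```

Emit:
carry_out(
  increments=[
    [[0,0.04,0],[0,0,0],1],
    [[0,0.1,0],[0,0,0],1],
    [[0,0.17,0],[0,0,0],1],
    [[0,0.24,0],[0,0,0],1],
    [[0,0.31,0],[0,0,0],1],
    [[0,0.38,0],[0,0,0],1],
    [[0,0.42,0],[0,0,0],1],
    [[0,0.45,0],[0,0,0],1],
    [[0,0.45,0],[0,0,0],1],
  ],
)

```text
time_s: 6.72
ee_pos: [499.7, 112.7, 396.1]
ee_rot: [-90.0, -0.1, 82.8]
force: [-2.1, 4.5, 0.2]
gripper_width: 16.2
```

Run:
```python
from workcell import env
s=env.state();print(s["ee_pos"],s["ee_rot"],s["force"],s["torque"])
```

```text
[499.72446736 112.70803227 396.10572791] [-8.99916974e+01 -8.80718870e-02  8.27914287e+01] [-2.10795123  4.51036837  0.249488  ] [ 1.12981289  0.20082151 -0.05598349]
```

Emit:
carry_out(
  increments=[
    [[0,0.04,0],[0.4,0,0.2],1],
    [[0,0.1,0],[0.4,0,0.2],1],
    [[0,0.17,0],[0.4,0,0.2],1],
    [[0,0.24,0],[0.4,0,0.2],1],
    [[0,0.31,0],[0.4,0,0.2],1],
    [[0,0.38,0],[0.4,0,0.2],1],
    [[0,0.43,0],[0.4,0,0.2],1],
    [[0,0.464,0],[0.4,0,0.2],1],
    [[0,0.464,0],[0.4,0,0.2],1],
    [[0,0.464,0],[0.4,0,0.2],1],
  ],
)

```text
time_s: 7.55
ee_pos: [499.8, 113.3, 396.1]
ee_rot: [-90.0, -0.1, 56.2]
force: [-0.6, 5.6, -0.6]
gripper_width: 15.6
```

Run:
```python
from h import *
from workcell import env
s=env.state();print(s["ee_pos"],s["ee_rot"],s["force"],s["torque"])
f=env.grab_frame("top");g=env.grab_frame("scene");r=lambda i:cv2.resize(i,(400,400),interpolation=cv2.INTER_CUBIC)
cv2.imwrite("pics/s4.png",np.hstack([r(f["frame"][190:310,215:335]),r(g["frame"][85:205,320:440])]))
```

```text
[499.75976876 113.25044548 396.12828602] [-89.97506028  -0.12713977  56.24664792] [-0.56810924  5.62270616 -0.58541918] [ 1.14255477  0.01372667 -0.06728749]
```

View pics/s4.png

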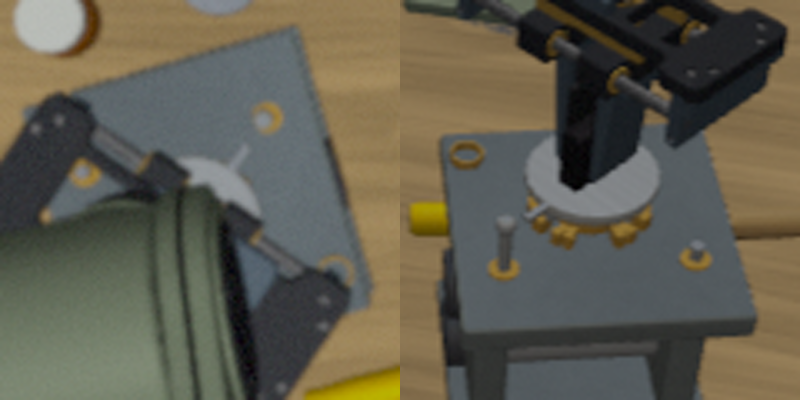

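Emit:
carry_out(
  increments=[
    [[0,0,0],[0.4,0,0.3],1],
    [[0,0,0],[0.4,1.5,0.3],1],
    [[0,0,0],[0.4,3,0.3],1],
    [[0,0,0],[0.4,4.5,0.3],1],
    [[0,0,0],[0.4,4.5,0.3],1],
    [[0,0,0],[0.4,4.5,0.3],1],
  ],
)

```text
time_s: 8.15
ee_pos: [499.8, 113.5, 391.5]
ee_rot: [-90.0, -0.1, 56.3]
force: [-0.3, 4.8, 1.3]
gripper_width: 15.7
```

Emit:
carry_out(
  increments=[
    [[0,0,0],[0,1,0],1],
    [[0,0,0],[0,2,0],1],
    [[0,0,0],[0,3,0],1],
    [[0,0,0],[0,3,0],1],
    [[0,0,0],[0,3,0],1],
  ],
)

```text
time_s: 8.57
ee_pos: [499.7, 113.5, 388.6]
ee_rot: [-90.0, -0.1, 56.3]
force: [-2.3, 5.2, 1.0]
gripper_width: 16.4
```

Emit:
carry_out(
  increments=[
    [[0,0,0],[0,0.5,0],1],
    [[0,0,0],[0,1,0],1],
  ],
)

```text
time_s: 8.73
ee_pos: [499.8, 113.5, 387.8]
ee_rot: [-90.0, -0.1, 56.3]
force: [-1.2, 4.3, 2.4]
gripper_width: 15.9
```

Emit:
carry_out(
  increments=[
    [[0,0,0],[0,0.5,0],1],
  ],
)

```text
time_s: 8.82
ee_pos: [499.7, 113.4, 387.3]
ee_rot: [-90.0, -0.1, 56.2]
force: [-1.6, 5.0, 2.9]
gripper_width: 15.9
```

Emit:
carry_out(
  increments=[
    [[0,0,0],[0,0,0],1],
    [[0,0,0],[0,0,0],1],
  ],
)

```text
time_s: 8.98
ee_pos: [499.8, 113.5, 387.2]
ee_rot: [-90.0, -0.1, 56.3]
force: [-1.3, 5.0, 1.7]
gripper_width: 16.0
```

Emit:
carry_out(
  increments=[
    [[0,0,0],[0,0.5,0],1],
    [[0,0,0],[0,1,0],1],
  ],
)

```text
time_s: 9.15
ee_pos: [499.7, 113.5, 386.3]
ee_rot: [-90.0, -0.1, 56.3]
force: [-2.2, 4.9, 2.1]
gripper_width: 16.0
```

Emit:
carry_out(
  increments=[
    [[0,0,0],[0,0.5,0],1],
    [[0,0,0],[0,1,0],1],
  ],
)

```text
time_s: 9.32
ee_pos: [499.7, 113.5, 385.3]
ee_rot: [-90.0, -0.1, 56.3]
force: [-0.9, 4.4, 1.2]
gripper_width: 16.0
```

Emit:
carry_out(
  increments=[
    [[0,0,0],[0,0.5,0],1],
    [[0,0,0],[0,1,0],1],
  ],
)

```text
time_s: 9.48
ee_pos: [499.7, 113.5, 384.3]
ee_rot: [-90.0, -0.1, 56.3]
force: [-1.0, 4.5, 3.1]
gripper_width: 15.7
```

Emit:
carry_out(
  increments=[
    [[0,0,0],[0,0.5,0],1],
    [[0,0,0],[0,1,0],1],
    [[0,0,0],[0,1,0],1],
  ],
)

```text
time_s: 9.73
ee_pos: [499.7, 113.4, 383.2]
ee_rot: [-90.0, -0.1, 56.3]
force: [-1.7, 5.3, 3.0]
gripper_width: 15.9
```

Emit:
carry_out(
  increments=[
    [[0,0,0],[0,0.3,0],1],
    [[0,0,0],[0,0.3,0],1],
  ],
)

```text
time_s: 9.9
ee_pos: [499.7, 113.5, 383.2]
ee_rot: [-90.0, -0.1, 56.3]
force: [-1.7, 5.3, 3.7]
gripper_width: 16.1
```

Emit:
carry_out(
  increments=[
    [[0,0,0],[0,0,0],0.9],
    [[0,0,0],[0,0,0],0.7],
    [[0,0,0],[0,0,0],0.5],
    [[0,0,0],[0,0,0],0.5],
    [[0,0,0],[0,0,0],0.5],
    [[0,0,0],[0,0,0],0.5],
    [[0,0,0],[0,0,0],0.5],
  ],
)

```text
time_s: 10.48
ee_pos: [499.7, 113.0, 382.3]
ee_rot: [-90.0, 0.0, 56.3]
force: [-0.3, 0.1, 0.3]
gripper_width: 45.4
```

Emit:
carry_out(
  increments=[
    [[0,0,0],[0,-10,0],0.5],
    [[0,0,0],[0,-30,0],0.5],
    [[0,0,0],[0,-60,0],0.5],
    [[0,0,0],[0,-90,0],0.5],
    [[0,0,0],[0,-120,0],0.5],
    [[0,0,0],[0,-120,0],0.5],
    [[0,0,0],[0,-120,0],0.5],
    [[0,0,0],[0,-120,0],0.5],
  ],
)

```text
time_s: 11.15
ee_pos: [499.4, 113.1, 502.3]
ee_rot: [-90.0, 0.0, 56.3]
force: [0.0, -0.0, -0.2]
gripper_width: 45.7
```

Run:
```python
from h import *
from workcell import env
s=env.state();print(s["ee_pos"],s["force"],s["gripper_width"])
f=env.grab_frame("wrist");g=env.grab_frame("scene");r=lambda i:cv2.resize(i,(400,400),interpolation=cv2.INTER_CUBIC)
cv2.imwrite("pics/s5.png",np.hstack([r(f["frame"][100:300,220:420]),r(g["frame"][85:205,320:440])]))
z=np.load("w1.npz");x0,y0,x1,y1=240,120,400,260
H,S,V=cv2.split(cv2.cvtColor(f["frame"][y0:y1,x0:x1],cv2.COLOR_BGR2HSV))
m=cv2.morphologyEx(((S<45)&(V>110)).astype(np.uint8),cv2.MORPH_OPEN,np.ones((5,5)))
cs=max(cv2.findContours(m,0,2)[0],key=cv2.contourArea);e=cv2.fitEllipse(cv2.convexHull(cs));c=np.add(e[0],(x0,y0))
print("skirt",e[1],c,wray(f,s["ee_pos"],s["ee_rot"],*c,184))
# height of skirt from depth map
M=f["hand_eye"];R=Ro.from_euler("xyz",s["ee_rot"],degrees=True)
def zz(u,v):
    d=float(f["z_map"][v,u]);p=M[:3,:3]@(np.linalg.solve(f["camera_matrix"],[u,v,1.])*d)+M[:3,3];return (s["ee_pos"]+R.apply(p))[2].round(1)
u,v=c.astype(int);print("skirt z",[zz(u+k,v+j) for k in(-28,-22,22,28) for j in (-4,0,4)],"plate z",[zz(u+k,v-45) for k in(-10,0,10)])
```

```text
[499.38751627 113.10755472 502.28983029] [ 0.0020974  -0.03276582 -0.16020618] 45.71123657314753
skirt (74.21658325195312, 95.48492431640625) [314.49855042 202.88562012] [506.523005   104.26627686 184.        ]
skirt z [np.float64(184.8), np.float64(185.3), np.float64(185.5), np.float64(186.5), np.float64(184.8), np.float64(186.2), np.float64(185.5), np.float64(184.9), np.float64(185.4), np.float64(185.6), np.float64(184.6), np.float64(184.3)] plate z [np.float64(165.9), np.float64(165.2), np.float64(164.7)]
```

View pics/s5.png

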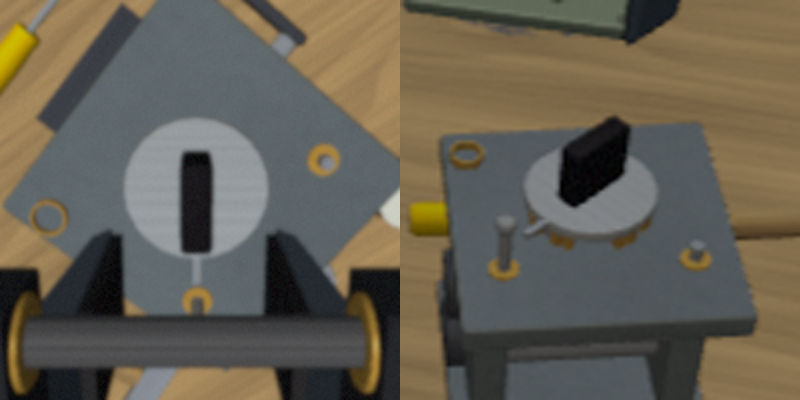

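```bash
python3 -c "
from workcell import env
print(env.job_done())"
```

```text
the job is handed in; nothing more can be done
None
```

The dial is set to the tall pin, pushed home in its notch and released. I handed the job in at about 11 s of robot time; the hand-in reports no verdict.

- **What I did:** I pinched the bar and pulled the dial up about 12.8 mm. I then turned it about 0.91 rad clockwise to the tall pin, which is on the mill's right. The camera showed the notch almost exactly at the pin. I lowered the dial in small steps and let go.
- **Feel on the way down:** The downward force stayed at 1–3 N past the 4 mm level where solid metal would have stopped it, so the key found the notch on the first try. The dial stopped at the same height it started from (TCP z 383.2 mm, against 383.3 mm at the grasp).
- **Last picture:** The pointer points straight at the tall pin's foot. The depth map puts the skirt about 20 mm above the top plate. Home is nominally 19 mm and on solid metal it would be at least 23 mm, so it reads about 1 mm high, within the calibration and noise. The gripper hangs free, about 120 mm above the grasp height.
- **Disagreements:** The cameras differed by 2–3 mm on where the dial's axis lies. That left a sideways load of about 5 N on the gripper while it held the dial, which went away on release. The automatic skirt fit on the last picture was off because it caught other grey parts, so I ignored it.
- **Not checked:** I saw the loose ring in place in the last picture, but I did not measure the jar, mandrel or hammer again. The arm kept clear of all of them.

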